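# Lock the rotator disc with its hand nut

## Task

Fit the orange hand nut that locks the disc of the tube rotator: set it square on the end of the tilted shaft with its grip bar crosswise to the two white marks, then turn it backward (anticlockwise, looking at the shaft end) until its pins drop into the thread starts at the white marks, and then forward (clockwise) to run it on fully home, its bar at the green marks. Do not force it, leave the nut there and let go, and leave the other things on the bench where they stand.

Things in the scene. Friction and masses are not known exactly. Their poses are not given: they have to be found in the camera images.
- lock_nut: Orange hand nut, 71 mm tall, 0.1 kg, loose, standing bore down. Round body 41 mm across, 0 to 45 mm high, with a flat-sided grip bar on top. Blind bore 32 mm across, 41 mm deep, flared to 38 mm over its lowest 4 mm, open below. Origin: centre of the lower rim; z: up, through the bar; x: along the bar. Half a turn about z makes no difference.
- nut_bar (a point): Middle of the nut's grip bar, 57.5 mm above the rim. The bar is 50 mm long (nut x), 12 mm thick (nut y), from 44 to 71 mm above the rim; grip it across its thickness.
- nut_pins (a point): Point on the nut's axis, 18 mm above the rim, level with two steel pins (6 mm thick) that stand in from the bore wall to 9.8 mm from the axis, at nut +x and -x, in line with the bar.
- rotator: White tube rotator, fixed: base 150 x 130 mm with a drive housing that carries the grey disc (150 mm across, small tubes clipped round its rim) and the shaft. Origin under the base, z up; the shaft leans 30 degrees from vertical toward the rotator's -x (roughly toward the robot).
- shaft: Steel shaft in the middle of the disc; it does not turn. Origin: centre of its seat face, 125 mm above the bench; z: outward along the shaft, 30 degrees from vertical; x: through the two white marks on the disc. 28 mm across up to a flat land, thinner core (16 mm) above to 39.6 mm. Bore clearance 1.9 mm on the radius. Tubes on the disc reach 15 mm above it, 43 mm or more from the axis.
- shaft_land (a point): Centre of the land, 33.6 mm above the seat. Nut pins rest on it (nut origin then at shaft z = 18.6 mm) except at two notches 50 degrees wide at shaft +x and -x. A stop 4 mm high lies 25 to 45 degrees anticlockwise of each notch centre (seen from the shaft end): no turning back past the notch, nor forward on the land past 120 degrees clockwise of a white mark.
- thread_start (a point): In the notch at shaft +x (the other is at -x), where a nut pin's axis lies once it has dropped: bar over the white marks within about 10 degrees, nut origin at shaft z = 8.8 mm. Clockwise from here (seen from the shaft end) the pins run under the land down a two-start thread of 24 mm lead (8 mm in 120 degrees), with 1.5 mm axial play.
- green_mark (a point): One of the two green marks on the disc (the other faces it across the axis), 120 degrees clockwise of the white marks seen from the shaft end, 35 mm from the axis. The thread ends in a stop with the bar over them: home, nut origin at shaft z = 0.8 mm.
- white_pot: Bystander: white screw pot, 54 mm across, 74 mm tall, loose; origin under its centre.
- reagent_a: Bystander: clear bottle with a blue cap, 58 mm across, 98 mm tall, loose; origin under its centre.
- tape_roll: Bystander: beige tape roll lying flat, 84 mm across, 19 mm tall, loose; origin under its centre.
- vial: Bystander: clear vial with an orange cap, 44 mm across, 115 mm tall, loose; origin under its centre.
- highlighter: Bystander: yellow marker pen, 133 mm long, lying on the bench, loose.
Things that resemble listed ones, but are neither listed nor needed, are in the scene too. There is more than one size of the lock_nut; the job needs the largest.

How it is judged:
By the outcome, as a careful person would: the job done as asked, in the order asked, and still so for the second after the job is handed in, with the robot touching nothing.
It also fails if it takes over 64 s, if anything falls off the work surface, if the arm or the gripper's body presses on something with over 40 N, if the wrist force passes 120 N, or if a joint passes its speed limit or range.

## Robot

A 6-joint arm with a two-finger parallel gripper is mounted at the origin on a cart in front of the work surface, level with it; the furniture and walls round the work are solid. World frame = base frame: x ahead of the robot, y to its left, z up, the work surface at z = 0. Lengths are in m, angles in degrees, forces in N, time in s.
With the tool pointing down it reaches from about 0.4 to 0.825 m from the base axis. Payload 7 kg.
Tool frame: the origin (TCP) lies on the centre line of the jaws, within the pads' length; the fingertips stand 19 mm ahead of it and the grasp point (between the pads) is the TCP (r.tip_extent is the distance from the TCP to the fingertips, in m); z points along the fingers, y is the line along which they close (so a half turn about z gives the same grasp; the last joint's range is limited). The gripper opens to 88 mm and grips with 3 to 60 N. Pads are 19 mm wide; open, the fingers measure 130 mm over their backs; the gripper's body (78 mm by 193 mm) begins 47 mm behind the grasp point.
Start: joints at [85.147, 20.546, 0.682, 0, -70.136, -16.507], TCP at [0.246, 0.629, 0.246] pointing down, gripper open.
Joint ranges: [-176.03, 176.03], [-82.01, 121.73], [-58.28, 71.71], [-173.87, 95.51], [-174.79, -0.11], [-173.66, 173.66]. Speed limits (degrees/s): [136.94, 136.94, 172.46, 180, 180, 180].

## Interface

Orientations are given as [roll, pitch, yaw] about the fixed x, y, z axes, in that order (R = Rz(yaw) Ry(pitch) Rx(roll)).
In Python, from plant import r gives the robot as it stands. The module is installed in compiled form; this text tells all that it offers.
- The arm moves only by the tool jog_arm, never from a script. Its argument "deltas" is a list that holds one entry, the list of rows, each a list of 5 numbers: the opening, from -1 (shut) to 1 (fully open), then the shift along the world's x, y, z in cm, then the turn about the world's z in rad. In form: [[[claw, dx, dy, dz, turn], ...]]. A call has 1 to 8 rows; each row shifts and turns the commanded pose from where the row before left it; what a row does not reach is not made up. A row lasts 1/8 s, in which the tool goes at most 62.5 mm and 10.7 degrees, less where a joint would pass 70% of its speed; a pose out of reach is approached as far as the arm can. A call with a gripper value outside its range is refused whole. The fingers move at their own pace and stop on an object; "force" is the grip in N (left out, the last holds). Time passes only in rows, so rows that do not move let the fingers close. It gives the time, the measured TCP pose, the force, the opening and the grip force at its end, in the units of the state.
- r.get_state(): the state, without advancing time (a new reading comes with each control period).
- r.capture(name): name is "scene" or "top"; returns the picture (384x512x3 uint8, blue, green, red); there is no depth.
- r.camera_info(name): a dict with "fx", "fy", "cx", "cy" (pixels), "k1" (the pictures are not rectified: a ray, as slopes to the right and down, at radius r is drawn at 1 + k1 r^2 times it, then the intrinsics apply), "view" (4x4, takes a point from world to camera coordinates). Camera axes: x right, y up, looking along -z (the intrinsics and any distortion apply to the point x, -y, -z); pixel columns grow to the right and rows downward; lengths in m; the calibration is good to about 2 mm. A picture is of the moment at which its call begins. camera_info takes no time and is no camera call.
- r.close_job(): hands the job in; it is judged then, once.
The state is a dict: "time_s": time; "joints": joint angles; "qd": joint speeds; "joint_torque": joint torques, N m; "tcp_pos": TCP position; "eef_rot": TCP orientation; "contact_force": force on the tool from outside, world axes, zero at the start; "moment": the same for the moment, N m; "gripper_width": finger opening in m; "gripper_force": force on a finger pad.
Only numpy, scipy, OpenCV 4.12 (cv2) and the standard library are available. Lean on these libraries where they do the work, as an engineer would, in place of code of your own. Each camera call takes 0.05 s, during which the arm holds its last target. There are 200 camera calls.

## Working session

There is one attempt and no reset: what is moved stays moved. The work goes in short steps, Python scripts to look and compute and a tool call to move; the robot and the scene stay as the last step left them, time stands still between calls to the robot, and variables do not carry over. Pictures are saved under pics/ and viewed, at most 10 in all, crops included, and the job is handed in when it is done.

Besides the shell and the picture viewer there is one more tool, called after ">>>" in YAML: its name, and indented under it one key for each argument. jog_arm: Moves the arm, as the interface text tells. Its arguments: {"type":"object","properties":{"deltas":{"type":"array"},"force":{"type":"number"}},"required":["deltas"]}

```bash
mkdir -p pics; cat > h.py <<'E'
import numpy as np, cv2
from plant import r
def proj(n,P):
    c=r.camera_info(n);P=np.atleast_2d(P);V=np.array(c['view']);q=P@V[:3,:3].T+V[:3,3]
    s=np.c_[q[:,0],-q[:,1]]/-q[:,2:];s=s*(1+c['k1']*(s**2).sum(1,keepdims=True))
    return s*[c['fx'],c['fy']]+[c['cx'],c['cy']]
def ray(n,uv):
    c=r.camera_info(n);V=np.array(c['view']);d=(np.array(uv,float)-[c['cx'],c['cy']])/[c['fx'],c['fy']];s=d.copy()
    for _ in range(20): s=d/(1+c['k1']*(s@s))
    w=V[:3,:3].T@np.array([s[0],-s[1],-1]);return -V[:3,:3].T@V[:3,3],w/np.linalg.norm(w)
def onz(n,uv,z):
    o,w=ray(n,uv);return o+w*(z-o[2])/w[2]
E
python3 - <<'E'
from h import *
for n in('scene','top'):
    cv2.imwrite(f'pics/{n}0.png',cv2.resize(r.capture(n),None,fx=1.5,fy=1.5,interpolation=cv2.INTER_CUBIC))
    c=r.camera_info(n);V=np.array(c['view']);print(n,c['fx'],c['cx'],c['cy'],c['k1'],-V[:3,:3].T@V[:3,3],-V[2,:3])
print(r.get_state(),r.tip_extent)
E
```

```text
scene 405.0131987498437 256.6486770449798 194.10421514269174 -0.10326184705862217 [-0.25040979 -0.63812992  0.77118079] [ 0.64437111  0.54983706 -0.53147445]
top 356.70123442302366 252.31915419300725 187.58522928884855 -0.007692340884526859 [0.48835472 0.04758993 1.32089504] [ 0.06542907 -0.03052247 -0.9973903 ]
{'time_s': 0.1, 'joints': array([ 8.51464420e+01,  2.05877800e+01,  6.40790250e-01, -1.78982126e-02,
       -7.01354645e+01, -1.65048421e+01]), 'qd': array([ 0.01699435, -0.10651534,  0.22271037, -0.05753759, -0.00324578,
       -0.09991737]), 'joint_torque': array([-1.03236660e-03, -5.84159803e+01,  2.93754083e+01,  7.01537222e+00,
        1.01853185e-02, -4.42536964e-05]), 'tcp_pos': array([0.24573231, 0.62826029, 0.2447242 ]), 'eef_rot': array([ 1.79916163e+02, -7.29396211e-03, -2.13644887e+01]), 'contact_force': array([-0.07965917,  0.38132765,  0.2932354 ]), 'moment': array([-0.03781312, -0.00393301,  0.00171005]), 'gripper_force': 0.0, 'gripper_width': 0.08752254299351976} 0.019
```

View pics/scene0.png

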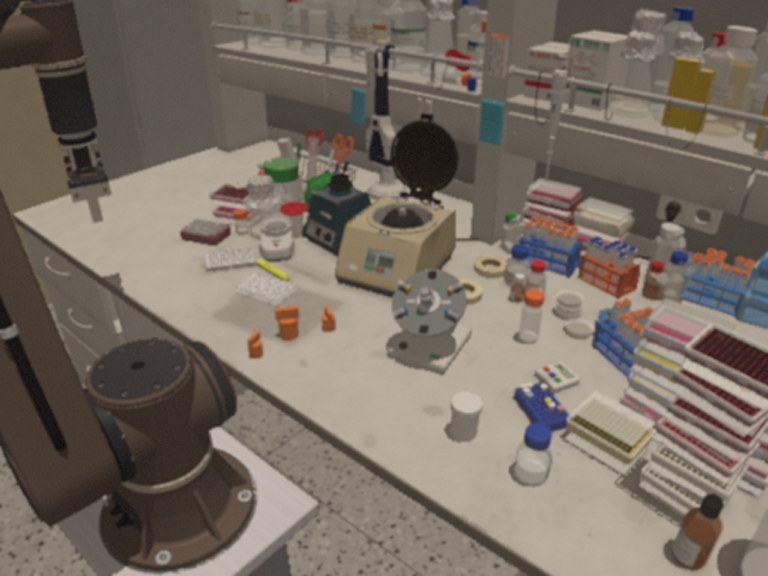

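View pics/top0.png

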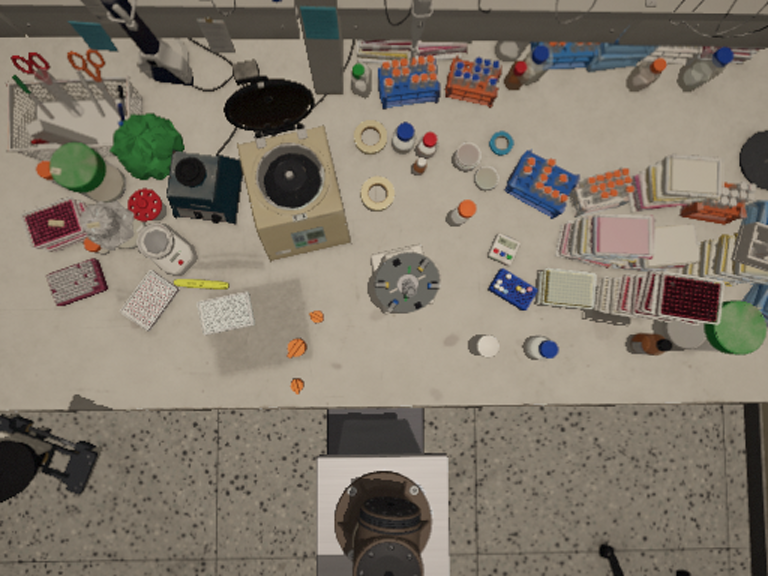

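```bash
python3 - <<'E'
from h import *
t=r.capture('top');s=r.capture('scene')
def crop(im,x,y,w,h,k): return cv2.resize(im[y:y+h,x:x+w],None,fx=k,fy=k,interpolation=cv2.INTER_CUBIC)
a=crop(t,240,160,60,60,6.6667); b=crop(t,180,200,48,72,6.6667)[:400]
m=np.hstack([crop(t,240,160,57,43,7),crop(s,255,175,57,43,7)])
m2=np.hstack([crop(t,180,202,57,43,7),crop(s,160,198,70,53,5.7)[:301,:399]])
cv2.imwrite('pics/c1.png',np.vstack([m,m2]))
E
```

```text
(no output)
```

View pics/c1.png

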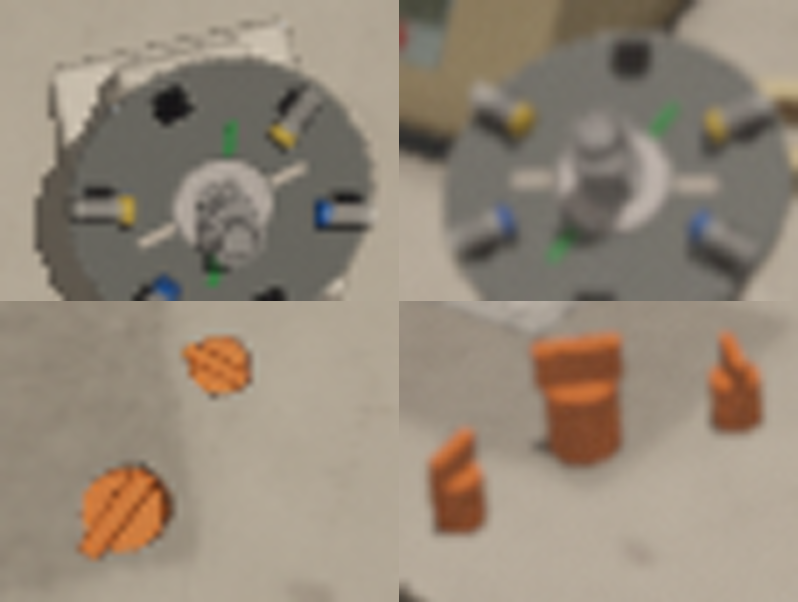

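```bash
cat > fit.py <<'E'
from h import *
from scipy.optimize import least_squares, minimize
T=lambda x,y:(x/7+240,y/7+160); S=lambda x,y:((x-399)/7+255,y/7+175)
obs=[('top',T(230,138),('g',60)),('top',T(289,173),('w',0)),('top',T(157,235),('w',180)),('top',T(239,242),'t'),
('scene',S(664,120),('g',None)),('scene',S(562,246),('g',None)),('scene',S(534,180),('w',None)),('scene',S(696,184),('w',None)),('scene',S(600,130),'t')]
def frame(p):
    az=p[2];a=np.array([.5*np.cos(az),.5*np.sin(az),np.sqrt(.75)]);h=np.array([-np.sin(az),np.cos(az),0]);e=np.cross(h,a)
    x=np.cos(p[3])*e+np.sin(p[3])*h
    return np.array([p[0],p[1],.125]),np.c_[x,np.cross(a,x),a]
def res(p):
    o,R=frame(p);out=[]
    for n,uv,k in obs:
        if k=='t': c=[o+R@[0,0,.0396]]
        else:
            rr=.035 if k[0]=='g' else p[5]
            base={'g':(60,-120),'w':(0,180)}[k[0]]
            c=[o+R@[rr*np.cos(np.radians(t)),rr*np.sin(np.radians(t)),p[4]] for t in base if k[1] is None or t==k[1]]
        d=[(proj(n,q)[0]-uv) for q in c];out+=list(min(d,key=np.linalg.norm))
    return np.r_[out,p[4]*100]
if __name__=='__main__':
    c=onz('top',T(222,205),.125);best=None
    for ph in np.arange(0,6.3,.5):
        f=least_squares(res,[c[0],c[1],np.pi,ph,0,.035])
        if best is None or f.cost<best.cost: best=f
    print(best.cost,best.x,np.degrees(best.x[2:4]));print(best.fun.round(2));o,R=frame(best.x);print(R.round(3));np.save('rot.npy',best.x)
    # nut
    th=np.linspace(0,2*np.pi,48);cyl=np.array([[.0205*np.cos(t),.0205*np.sin(t),z] for t in th for z in(0,.045)])
    bar=np.array([[x,y,z] for x in(-.025,.025) for y in(-.006,.006) for z in(.044,.071)])
    M={}
    for n,(x,y,w,h) in dict(top=(185,218,26,26),scene=(178,200,26,32)).items():
        im=r.capture(n)[y:y+h,x:x+w];im=cv2.resize(im,None,fx=8,fy=8,interpolation=cv2.INTER_CUBIC)
        hv=cv2.cvtColor(im,cv2.COLOR_BGR2HSV);M[n]=((((hv[...,0]<15)&(hv[...,1]>140)&(hv[...,2]>60)).astype(np.uint8)),x,y)
    def cost(p):
        R=cv2.Rodrigues(np.array([0,0,p[2]]))[0];t=0
        for n,(m,x,y) in M.items():
            g=np.zeros_like(m)
            for q in(cyl,bar):
                u=(proj(n,q@R.T+[p[0],p[1],0])-[x,y]+.5)*8-.5;cv2.fillConvexPoly(g,cv2.convexHull((u*16).astype(np.int32)),1,shift=4)
            t+=(g!=m).sum()/m.sum()
        return t
    c=onz('top',(198,231.5),.05);b=min((minimize(cost,[c[0],c[1],y],method='Nelder-Mead',options=dict(initial_simplex=[[c[0],c[1],y],[c[0]+.01,c[1],y],[c[0],c[1]+.01,y],[c[0],c[1],y+.3]])) for y in np.arange(0,3.1,.4)),key=lambda f:f.fun)
    print(b.fun,b.x,np.degrees(b.x[2]))
E
python3 fit.py
```

```text
Traceback (most recent call last):
  File "fit.py", line 23, in <module>
    f=least_squares(res,[c[0],c[1],np.pi,ph,0,.035])
  File "fit.py", line 18, in res
    d=[(proj(n,q)[0]-uv) for q in c];out+=list(min(d,key=np.linalg.norm))
        ~~~~^^^^^
  File "h.py", line 4, in proj
    c=r.camera_info(n);P=np.atleast_2d(P);V=np.array(c['view']);q=P@V[:3,:3].T+V[:3,3]
ValueError: time passes only in moves, steps and waits
```

```bash
sed -i 's/c=r.camera_info(n)/c=CI[n]/; 2a CI={n:r.camera_info(n) for n in ("scene","top")}' h.py; python3 fit.py 2>&1 | tail -15
```

```text
0.9475452868266634 [ 5.60879133e-01 -5.63154206e-02  3.37118510e+00  1.82487735e+00
 -3.17173605e-03  3.48933037e-02] [193.15467809 104.55777002]
[ 0.35 -0.32  0.15 -0.44  0.44 -0.14  0.51 -0.06 -0.26  0.03  0.03 -0.26
 -0.31 -0.11 -0.2   0.03 -0.75  0.13 -0.32]
[[ 0.432  0.759 -0.487]
 [-0.893  0.436 -0.114]
 [ 0.126  0.484  0.866]]
0.3782042356519164 [0.41711538 0.20521405 2.45576105] 140.70474391118643
```

>>> jog_arm:
  deltas:
    - [[1, 2.1, -5.3, 0, -0.04], [1, 2.1, -5.3, 0, -0.04], [1, 2.1, -5.3, 0, -0.04], [1, 2.1, -5.3, 0, -0.04], [1, 2.1, -5.3, 0, -0.04], [1, 2.1, -5.3, -2, -0.04], [1, 2.1, -5.3, -2, -0.04], [1, 2.4, -5.2, -2, -0.03]]
  force: 15

```text
time_s: 1.3
tcp_pos: [0.4172, 0.204, 0.1855]
eef_rot: [-179.9, -0.0, -39.1]
contact_force: [0.3, 1.0, -0.0]
gripper_width: 0.0879
gripper_force: 0.0
```

```bash
python3 - <<'E'
from h import *
s=r.get_state();print(s['joints'].round(1))
t=r.capture('top');sc=r.capture('scene')
p=[.4171,.2052,2.456]
th=np.linspace(0,6.28,48);R=cv2.Rodrigues(np.array([0,0,p[2]]))[0]
P=lambda q:np.array(q)@R.T+[p[0],p[1],0]
out=[]
for n,im,(x,y,w,h) in(('top',t,(180,215,40,40)),('scene',sc,(170,195,40,50))):
    k=10;g=cv2.resize(im[y:y+h,x:x+w],None,fx=k,fy=k,interpolation=cv2.INTER_CUBIC)[:400]
    for q,c in(([[.0205*np.cos(a),.0205*np.sin(a),0] for a in th],(255,0,0)),([[.0205*np.cos(a),.0205*np.sin(a),.045] for a in th],(255,255,0)),([[.025,.006,.071],[.025,-.006,.071],[-.025,-.006,.071],[-.025,.006,.071]],(0,255,0))):
        u=((proj(n,P(q))-[x,y]+.5)*k).astype(np.int32);cv2.polylines(g,[u],True,c,1)
    out.append(g)
cv2.imwrite('pics/o1.png',np.hstack(out))
E
```

```text
[ 50.5   3.3 -30.    0.  -56.6   0.4]
```

View pics/o1.png

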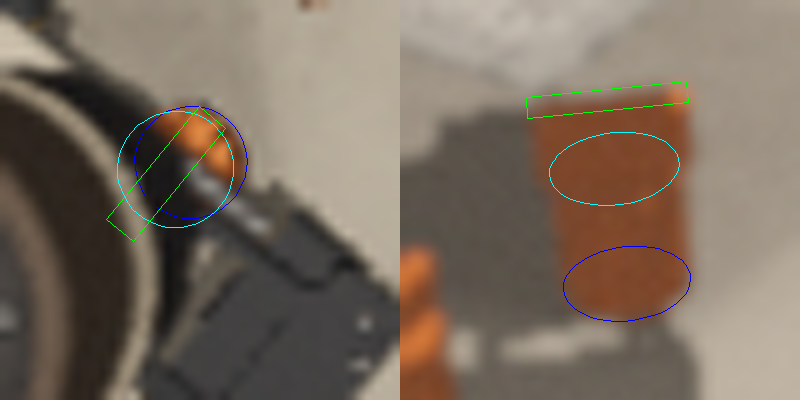

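>>> jog_arm:
  deltas:
    - [[1, 0, 0.1, -4, 0], [1, 0, 0, -4, 0], [1, 0, 0, -3.5, 0], [-1, 0, 0, 0, 0], [-1, 0, 0, 0, 0], [-1, 0, 0, 0, 0], [-1, 0, 0, 0, 0], [-1, 0, 0, 0, 0]]
  force: 15

```text
time_s: 2.4
tcp_pos: [0.4171, 0.2068, 0.0712]
eef_rot: [-179.9, -0.0, -39.1]
contact_force: [-0.6, 0.8, -0.6]
gripper_width: 0.043
gripper_force: 0.0
```

>>> jog_arm:
  deltas:
    - [[-1, 0, -0.1, 0, 0], [-1, 0, 0, 0, 0], [-1, 0, 0, 0, 0], [-1, 0, 0, 0, 0], [-1, 0, 0, 0, 0], [-1, 0, 0, 0, 0]]

```text
time_s: 3.15
tcp_pos: [0.4168, 0.2056, 0.0705]
eef_rot: [180.0, 0.0, -39.1]
contact_force: [-0.6, -0.6, -0.3]
gripper_width: 0.0119
gripper_force: 15.0
```

>>> jog_arm:
  deltas:
    - [[-1, 0, 0, 3, 0], [-1, 0, 0, 5, -0.167], [-1, 0, 0, 5, -0.167], [-1, 0, 0, 5, -0.167], [-1, 0, -2, 5, -0.167], [-1, 1, -3, 0, -0.167], [-1, 1.5, -3, 0, -0.167], [-1, 1.5, -3, 0, -0.167]]

```text
time_s: 4.15
tcp_pos: [0.4569, 0.0947, 0.3006]
eef_rot: [180.0, 0.0, -106.4]
contact_force: [0.1, 1.1, -1.3]
gripper_width: 0.0117
gripper_force: 15.0
```

>>> jog_arm:
  deltas:
    - [[-1, 2, -3, 0, -0.167], [-1, 2, -3, 0, -0.167], [-1, 2, -3, 0, -0.167], [-1, 2, -3, 0, -0.167], [-1, 1.1, -3.4, 0, -0.167], [-1, 0, 0, 0, 0], [-1, 0, 0, 0, 0]]

```text
time_s: 5.03
tcp_pos: [0.5475, -0.0584, 0.3001]
eef_rot: [180.0, -0.0, -153.9]
contact_force: [-0.4, 0.7, -1.2]
gripper_width: 0.0119
gripper_force: 15.0
```

>>> jog_arm:
  deltas:
    - [[-1, 0.1, -0.1, -2.5, 0], [-1, 0, 0, -2.5, 0], [-1, 0, 0, -1.4, 0], [-1, 0, 0, 0, 0], [-1, 0, 0, 0, 0]]

```text
time_s: 5.65
tcp_pos: [0.5494, -0.0591, 0.2376]
eef_rot: [-180.0, 0.1, -153.9]
contact_force: [-0.3, -0.2, -1.1]
gripper_width: 0.0116
gripper_force: 15.0
```

```bash
cat > look.py <<'E'
import sys
from h import *
name=sys.argv[1]
o=np.array([.5609,-.0563,.125]);out=[]
for n in('scene','top'):
    im=r.capture(n);x,y=(proj(n,[.545,-.06,.165])[0]-[25,30]).astype(int);out.append(cv2.resize(im[y:y+60,x:x+50],None,fx=8,fy=8,interpolation=cv2.INTER_CUBIC));print(n,x,y)
cv2.imwrite(f'pics/{name}.png',np.hstack(out))
E
python3 look.py p1
```

```text
scene 258 161
top 249 163
```

View pics/p1.png

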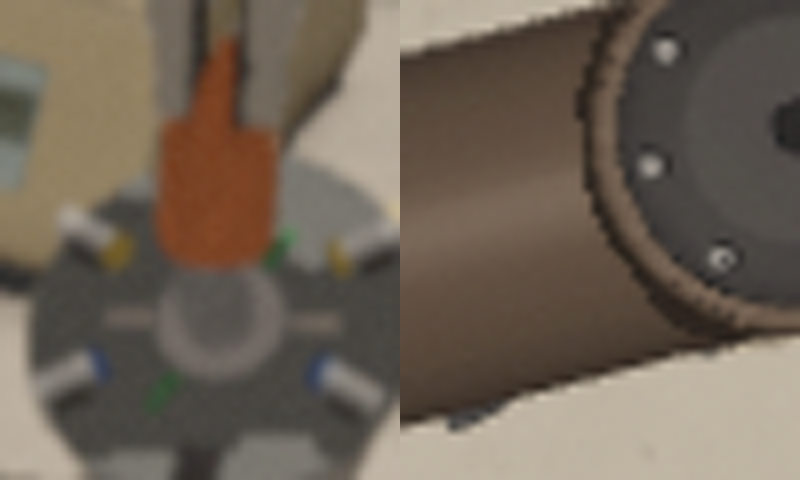

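```bash
python3 - <<'E'
from h import *
th=np.linspace(0,6.28,100)
for z in(.167,.212):
    q=(proj('scene',[[.5494+.0205*np.cos(a),-.0591+.0205*np.sin(a),z] for a in th])-[258,161]+.5)*8
    print(q.min(0).round(),q.max(0).round())
E
```

```text
[156. 207.] [271. 267.]
[160.  98.] [277. 156.]
```

>>> jog_arm:
  deltas:
    - [[-1, -0.1, 0, -0.7, 0], [-1, 0, 0, -0.6, 0], [-1, 0, 0, -0.5, 0], [-1, 0, 0, 0, 0]]

```text
time_s: 6.25
tcp_pos: [0.5474, -0.0594, 0.2178]
eef_rot: [180.0, -0.1, -153.9]
contact_force: [-0.5, 0.8, -2.6]
gripper_width: 0.0119
gripper_force: 15.0
```

>>> jog_arm:
  deltas:
    - [[-1, 0.1, 0, -0.2, 0], [-1, 0, 0, -0.2, 0], [-1, 0, 0, 0, 0]]

```text
time_s: 6.62
tcp_pos: [0.5492, -0.0592, 0.2158]
eef_rot: [-180.0, 0.1, -153.9]
contact_force: [-3.9, 3.5, 7.4]
gripper_width: 0.0119
gripper_force: 15.1
```

>>> jog_arm:
  deltas:
    - [[-1, 0, 0, 0, 0], [-1, -0.4, -0.1, 0, 0], [-1, -0.4, -0.1, -0.1, 0], [-1, -0.4, -0.1, -0.1, 0], [-1, -0.4, -0.1, -0.1, 0], [-1, 0, 0, 0, 0]]
  force: 3

```text
time_s: 7.38
tcp_pos: [0.5324, -0.0636, 0.2114]
eef_rot: [180.0, -0.0, -153.9]
contact_force: [0.8, -0.7, -1.5]
gripper_width: 0.0125
gripper_force: 3.0
```

Pivoting freely with little force; finish the arc.

>>> jog_arm:
  deltas:
    - [[-1, -0.4, -0.1, -0.2, 0], [-1, -0.4, -0.1, -0.3, 0], [-1, -0.4, -0.1, -0.3, 0], [-1, -0.3, 0, -0.3, 0], [-1, 0, 0, 0, 0]]

```text
time_s: 8.0
tcp_pos: [0.5177, -0.0665, 0.2008]
eef_rot: [-180.0, 0.0, -153.9]
contact_force: [-0.0, -1.4, 2.2]
gripper_width: 0.0131
gripper_force: 3.1
```

```bash
python3 look.py p2
```

```text
scene 258 161
top 249 163
```

View pics/p2.png

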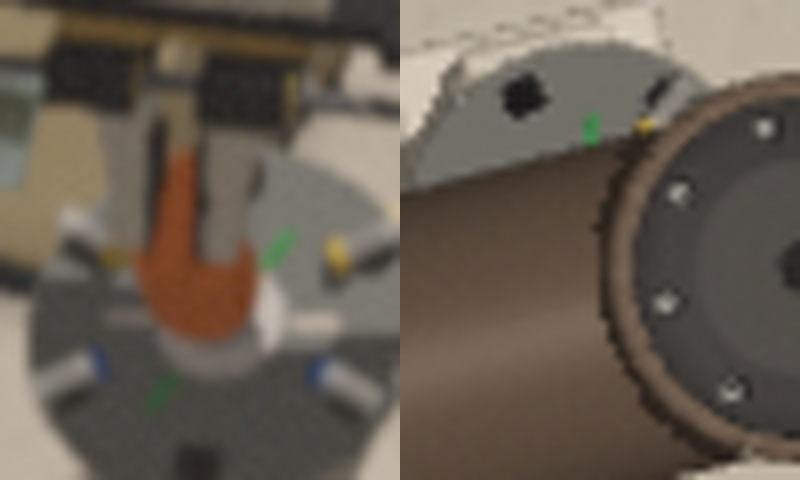

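```bash
cat > pred.py <<'E'
from h import *
from fit import frame
o,R=frame(np.load('rot.npy'));th=np.linspace(0,6.28,100)
def box(z,bar):
    c,s=np.cos(np.radians(bar)),np.sin(np.radians(bar))
    for h in(0,.045):
        q=(proj('scene',[o+R@[.0205*np.cos(a),.0205*np.sin(a),z+h] for a in th])-[258,161]+.5)*8;print(h,q.min(0).round(),q.max(0).round())
    for e in(.025,-.025): print('bar end',((proj('scene',o+R@[e*c,e*s,z+.071])-[258,161]+.5)*8).round())
if __name__=='__main__':
    box(.0186,-95)
E
python3 pred.py
```

```text
0 [158. 246.] [270. 344.]
0.045 [134. 181.] [250. 282.]
bar end [[162. 256.]]
bar end [[194. 132.]]
```

```bash
python3 - <<'E'
from pred import *
for t in range(-120,31,10):
    u=R@[np.cos(np.radians(t)),np.sin(np.radians(t)),0];n=np.cross(R[:,2],u);print(t,'yaw',np.degrees(np.arctan2(u[1],u[0])).round(1),'slope n',np.degrees(np.arcsin(n[2])).round(1))
for z,h in((.0186,.0705),(.0088,.0705),(.0008,.0705),(.0186,.068)): print(z,h,(o+R[:,2]*(z+h)).round(4))
E
```

```text
-120 yaw 175.5 slope n -7.7
-110 yaw -173.1 slope n -2.7
-100 yaw -161.6 slope n 2.3
-90 yaw -150.2 slope n 7.2
-80 yaw -139.0 slope n 12.0
-70 yaw -128.3 slope n 16.5
-60 yaw -118.2 slope n 20.5
-50 yaw -108.5 slope n 24.0
-40 yaw -99.2 slope n 26.8
-30 yaw -90.3 slope n 28.8
-20 yaw -81.6 slope n 29.9
-10 yaw -72.9 slope n 29.9
0 yaw -64.2 slope n 28.9
10 yaw -55.3 slope n 27.1
20 yaw -46.0 slope n 24.3
30 yaw -36.4 slope n 20.9
0.0186 0.0705 [ 0.5175 -0.0665  0.2022]
0.0088 0.0705 [ 0.5223 -0.0653  0.1937]
0.0008 0.0705 [ 0.5262 -0.0644  0.1867]
0.0186 0.068 [ 0.5187 -0.0662  0.2   ]
```

>>> jog_arm:
  deltas:
    - [[-0.5, 0, 0, 0, 0], [-0.5, 0, 0, 0, 0], [-0.5, 0, 0, 0.6, 0], [-0.5, 0, 0, 0.5, 0], [-1, 0, 0, 0, 0], [-1, 0, 0, 0, 0], [-1, 0, 0, 0, 0]]
  force: 3

```text
time_s: 8.98
tcp_pos: [0.5179, -0.0665, 0.2117]
eef_rot: [-180.0, 0.0, -153.9]
contact_force: [-0.2, -0.6, 1.4]
gripper_width: 0.0124
gripper_force: 3.0
```

>>> jog_arm:
  deltas:
    - [[-1, 0, 0, 0, 0.12], [-1, 0.05, 0, 0, 0.12], [-1, 0.05, 0, 0, 0.12], [-1, 0.05, 0, 0, 0.12], [-1, 0.05, 0.05, 0, 0.12], [-1, 0, 0, 0, 0]]

```text
time_s: 9.72
tcp_pos: [0.52, -0.066, 0.2118]
eef_rot: [-180.0, -0.0, -119.6]
contact_force: [-0.4, -0.7, 2.8]
gripper_width: 0.0156
gripper_force: 3.5
```

>>> jog_arm:
  deltas:
    - [[-1, 0.05, 0, 0, 0.12], [-1, 0.05, 0, 0, 0.12], [-1, 0.05, 0, 0, 0.12], [-1, 0.05, 0.05, 0, 0.12], [-1, 0, 0, 0, 0]]

```text
time_s: 10.35
tcp_pos: [0.5215, -0.0655, 0.2116]
eef_rot: [180.0, -0.0, -92.2]
contact_force: [-3.1, -0.1, 4.1]
gripper_width: 0.0201
gripper_force: 3.3
```

```bash
python3 look.py p3; python3 -c "
from pred import *
box(.0186,-30)"
```

```text
scene 258 161
top 249 163
0 [158. 246.] [270. 344.]
0.045 [134. 181.] [250. 282.]
bar end [[235. 226.]]
bar end [[122. 161.]]
```

View pics/p3.png

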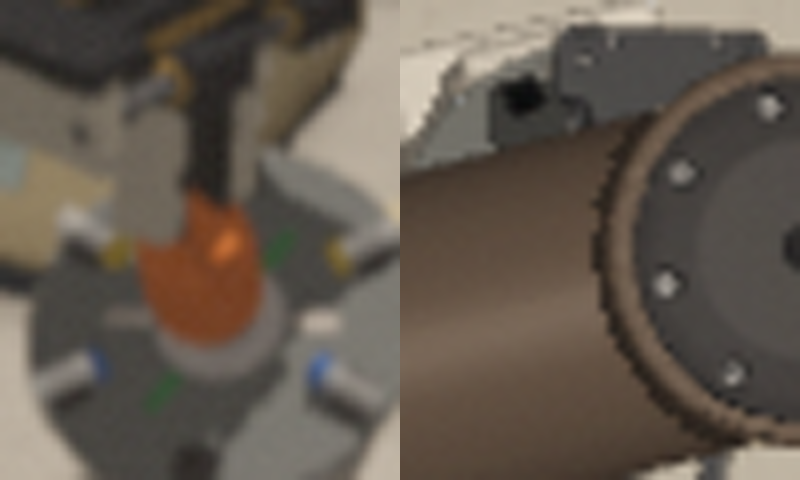

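>>> jog_arm:
  deltas:
    - [[-1, 0.05, 0, 0, 0.12], [-1, 0, 0, 0, 0.12], [-1, 0, 0, 0, 0.12], [-1, 0, 0, 0, 0.12], [-1, 0, 0, 0, 0]]

```text
time_s: 11.08
tcp_pos: [0.5221, -0.0656, 0.2117]
eef_rot: [180.0, -0.0, -64.7]
contact_force: [-3.0, -0.7, 5.3]
gripper_width: 0.0266
gripper_force: 3.7
```

>>> jog_arm:
  deltas:
    - [[-0.1, 0, 0, 0, 0], [-0.1, 0, 0, 0, 0], [-0.1, 0, 0, 0, 0]]

```text
time_s: 11.45
tcp_pos: [0.5223, -0.0653, 0.2113]
eef_rot: [180.0, 0.0, -64.6]
contact_force: [0.7, 0.8, 0.2]
gripper_width: 0.0389
gripper_force: 0.1
```

```bash
python3 look.py p4; python3 -c "
from pred import *
box(.0186,0);box(.0088,0);box(.0186,-15)"
```

```text
scene 258 161
top 249 163
0 [158. 246.] [270. 344.]
0.045 [134. 181.] [250. 282.]
bar end [[250. 194.]]
bar end [[107. 192.]]
0 [163. 259.] [274. 357.]
0.045 [139. 196.] [254. 296.]
bar end [[254. 209.]]
bar end [[113. 206.]]
0 [158. 246.] [270. 344.]
0.045 [134. 181.] [250. 282.]
bar end [[245. 211.]]
bar end [[112. 176.]]
```

View pics/p4.png

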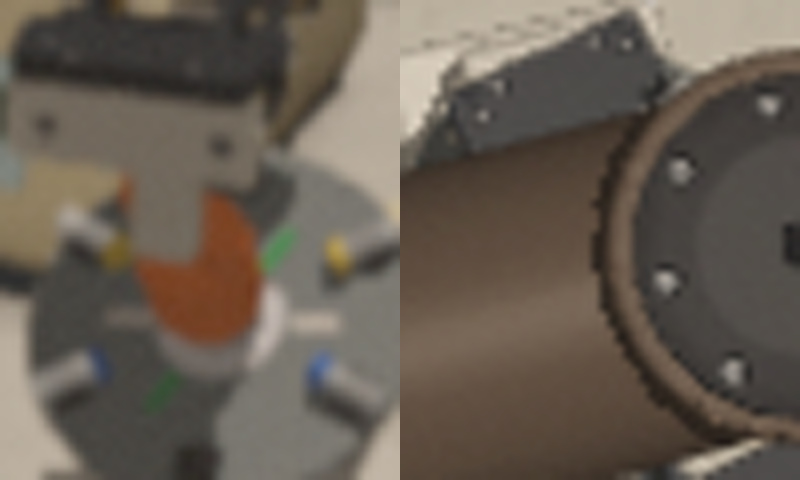

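>>> jog_arm:
  deltas:
    - [[-0.1, 0, 0, 4, 0], [-0.1, 0, 0, 4, 0], [-0.1, 0, 0, 0, 0]]

```text
time_s: 11.92
tcp_pos: [0.5241, -0.0653, 0.295]
eef_rot: [-179.7, -0.1, -64.6]
contact_force: [-0.3, 0.2, -1.3]
gripper_width: 0.0396
gripper_force: 0.0
```

```bash
cat > nf.py <<'E'
from pred import *
im=r.capture('scene')[161:221,258:308];cv2.imwrite('pics/last.png',im)
hv=cv2.cvtColor(cv2.resize(im,None,fx=8,fy=8,interpolation=cv2.INTER_CUBIC),cv2.COLOR_BGR2HSV)
m=((hv[...,0]<14)&(hv[...,1]>130)&(hv[...,2]>50)).astype(np.uint8)
n,l,st,_=cv2.connectedComponentsWithStats(m);k=1+st[1:,4].argmax();m=(l==k).astype(np.uint8);print('mask',st[k])
cyl=np.array([[.0205*np.cos(t),.0205*np.sin(t),z] for t in th for z in(0,.045)])
bar=np.array([[x,y,z] for x in(-.025,.025) for y in(-.006,.006) for z in(.044,.071)])
def cost(t,z):
    Q=cv2.Rodrigues(np.array([0,0,np.radians(t)]))[0];g=np.zeros_like(m)
    for q in(cyl,bar):
        u=(proj('scene',o+(q@Q.T+[0,0,z])@R.T)-[258,161]+.5)*8-.5
        cv2.fillConvexPoly(g,cv2.convexHull((u*16).astype(np.int32)),1,shift=4)
    return (g!=m).sum()/m.sum()
L=sorted((cost(t,z),t,round(z*1e3,1)) for t in range(-180,0,5) for z in np.arange(-.001,.024,.0015))
print([tuple(np.round(x,3)) for x in L[:6]])
E
python3 nf.py
```

```text
mask [   90   204   178   136 15715]
[(np.float64(0.522), np.float64(-160.0), np.float64(3.5)), (np.float64(0.523), np.float64(-165.0), np.float64(2.0)), (np.float64(0.525), np.float64(-160.0), np.float64(2.0)), (np.float64(0.526), np.float64(-160.0), np.float64(5.0)), (np.float64(0.526), np.float64(-170.0), np.float64(0.5)), (np.float64(0.527), np.float64(-165.0), np.float64(3.5))]
```

```bash
python3 look.py p5; python3 - <<'E'
import cv2;a=cv2.imread('pics/p5.png')[:,:400];cv2.imwrite('pics/p5s.png',a)
h=cv2.cvtColor(a,cv2.COLOR_BGR2HSV);print([ (x,y,h[y,x].tolist()) for x,y in((200,300),(200,220),(180,180),(120,200),(60,160),(230,200))])
E
```

```text
scene 258 161
top 249 163
[(200, 300, [11, 177, 118]), (200, 220, [10, 173, 122]), (180, 180, [17, 25, 70]), (120, 200, [16, 56, 78]), (60, 160, [19, 83, 144]), (230, 200, [25, 24, 65])]
```

View pics/p5s.png

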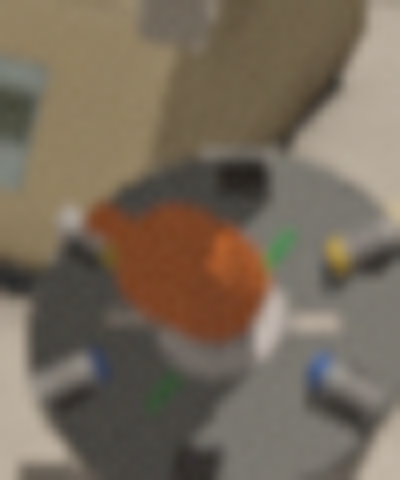

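```bash
python3 - <<'E'
import re
s=open('nf.py').read();i=s.index('def cost')
open('nf.py','w').write(s[:i]+'''from scipy.optimize import minimize
def cost(p):
    t,z,tx,ty,dx,dy=p
    Q=cv2.Rodrigues(np.radians([tx,ty,0.]))[0]@cv2.Rodrigues(np.radians([0.,0,t]))[0];g=np.zeros_like(m)
    for q in(cyl,bar):
        u=(proj('scene',o+((q-[0,0,.01])@Q.T+[dx/1e3,dy/1e3,z/1e3+.01])@R.T)-[258,161]+.5)*8-.5
        cv2.fillConvexPoly(g,cv2.convexHull((u*16).astype(np.int32)),1,shift=4)
    return (g!=m).sum()/m.sum()+.0002*(tx*tx+ty*ty)+.002*(dx*dx+dy*dy)
import sys
for z in map(float,sys.argv[2:]):
    b=None
    for t in map(float,sys.argv[1].split(',')):
        x0=np.array([t,z,0,0,0,0]);S=np.vstack([x0]+[x0+d for d in np.diag([12,3,6,6,1,1])])
        f=minimize(cost,x0,method='Nelder-Mead',options=dict(initial_simplex=S,maxiter=500))
        if b is None or f.fun<b.fun:b=f
    print(z,round(b.fun,4),b.x.round(1))
''')
E
python3 nf.py=0 2>/dev/null; python3 nf.py " -30,-15,0" 18.6 13 8.8
```

```text
mask [   90   204   178   136 15706]
18.6 0.1524 [-27.2  21.6  20.6  -3.3  -1.6  -0.7]
13.0 0.1489 [-29.4  21.4  20.2  -3.7  -2.   -1. ]
8.8 0.1491 [-28.4  19.2  19.8  -4.   -2.3   0.3]
```

>>> jog_arm:
  deltas:
    - [[0.36, -0.6, -0.1, 0, -0.14], [0.36, -0.5, -0.1, 0, -0.14], [0.36, 0, 0, -2, -0.14], [0.36, 0, 0, -3, 0], [0.36, 0, 0, -3, 0], [0.36, 0, 0, -1.4, 0], [0.36, 0, 0, -0.7, 0], [0.36, 0, 0, 0, 0]]
  force: 10

```text
time_s: 13.12
tcp_pos: [0.5154, -0.0673, 0.1936]
eef_rot: [-179.5, -0.1, -88.5]
contact_force: [3.7, -0.1, 12.8]
gripper_width: 0.0596
gripper_force: 6.0
```

>>> jog_arm:
  deltas:
    - [[0.36, 0, 0, 2, 0], [0.36, 0, 0, 3, 0], [0.36, 0, 0, 3, 0], [0.36, 0, 0, 0, 0]]

```text
time_s: 13.62
tcp_pos: [0.5126, -0.0674, 0.2728]
eef_rot: [-179.8, 0.0, -88.6]
contact_force: [-0.5, 0.1, -0.6]
gripper_width: 0.0595
gripper_force: 0.0
```

```bash
python3 nf.py " -45,-28,-10" 18.6 10; python3 - <<'E'
from nf import *
E
```

```text
mask [   79   211   188   128 15883]
18.6 0.161 [-19.8  22.2  22.7  -4.9  -1.3  -1.5]
10.0 0.1574 [-20.6  20.4  22.6  -5.3  -2.   -0.7]
mask [   80   211   187   128 15884]
```

```bash
cat >> nf.py <<'E'
def model(p,parts=(cyl,bar)):
    t,z,tx,ty,dx,dy=p;Q=cv2.Rodrigues(np.radians([tx,ty,0.]))[0]@cv2.Rodrigues(np.radians([0.,0,t]))[0];g=np.zeros_like(m)
    for i,q in enumerate(parts):
        u=(proj('scene',o+((q-[0,0,.01])@Q.T+[dx/1e3,dy/1e3,z/1e3+.01])@R.T)-[258,161]+.5)*8-.5
        cv2.fillConvexPoly(g,cv2.convexHull((u*16).astype(np.int32)),i+1,shift=4)
    return g
if len(sys.argv)>2:
    g=model(b.x);v=hv[...,2]
    for y in range(184,360,6): print(y,''.join(('.' if not m[y,x] else '123456789'[min(8,v[y,x]//25)])+('' if True else '') for x in range(64,290,3)),''.join('.cb'[g[y,x]] for x in range(64,290,3)))
E
python3 nf.py " -20" 18.6
```

```text
mask [   81   211   186   128 15822]
18.6 0.1803 [-19.3  17.4  20.1  -5.3  -2.2  -0.8]
184 ............................................................................ ............................................................................
190 ............................................................................ ............................................................................
196 ............................................................................ ............................................................................
202 ............................................................................ ............................................................................
208 ............................................................................ ............................................................................
214 ...............................5555555555555................................ ..............................cccccccccccccccc..............................
220 ..........555...............555555555555555555555............
[... 3026 characters left out ...]
..............................ccccccccccccccccccccc.................
340 ............................................................................ ..........................................cccccccccccccc....................
346 ............................................................................ ............................................................................
352 ............................................................................ ............................................................................
358 ............................................................................ ............................................................................
```

```bash
for t in -170 -145 -120 -95 -70 -45 -20; do python3 nf.py " $t" 14 | sed -n 2p; done
```

```text
14.0 0.1633 [-199.8   20.    22.9   -4.7   -1.7   -0.2]
14.0 0.1623 [-200.    18.4   22.8   -5.    -2.4    0.6]
14.0 0.1616 [-200.    18.3   22.7   -5.    -2.4    0.6]
14.0 0.196 [-19.4  14.8  20.5  -4.6  -3.7   0.9]
14.0 0.159 [-19.7  21.1  22.5  -4.9  -1.7  -1.1]
14.0 0.1633 [-18.6  18.9  22.2  -4.8  -2.1   0.1]
14.0 0.1687 [-22.5  18.3  22.2  -6.6  -2.    0.2]
```

```bash
cat > wp.py <<'E'
import sys
from pred import *
t,z,tx,ty,dx,dy=map(float,sys.argv[1:7])
Q=cv2.Rodrigues(np.radians([tx,ty,0.]))[0]@cv2.Rodrigues(np.radians([0.,0,t]))[0]
W=lambda q:o+((np.array(q)-[0,0,.01])@Q.T+[dx/1e3,dy/1e3,z/1e3+.01])@R.T
print('bar top corners',(W([[x,y,.071] for x in(.025,-.025) for y in(.006,-.006)])*1e3).round(0).tolist())
print('bar low corners',(W([[x,y,.046] for x in(.025,-.025) for y in(.006,-.006)])*1e3).round(0).tolist())
s=W([[.0205*np.cos(a),.0205*np.sin(a),.045] for a in th])*1e3;print('shoulder min/max',s.min(0).round(),s.max(0).round(),'highest',s[s[:,2].argmax()].round())
u=R@Q@[np.cos(np.radians(t))*0+1,0,0];print('yaw',np.degrees(np.arctan2(u[1],u[0])))
E
python3 wp.py -20 19 22.5 -5 -1.7 -.5; python3 wp.py 0 18.6 0 0 0 0
```

```text
bar top corners [[507.0, -94.0, 189.0], [499.0, -95.0, 179.0], [498.0, -45.0, 193.0], [490.0, -46.0, 184.0]]
bar low corners [[526.0, -90.0, 174.0], [519.0, -90.0, 164.0], [517.0, -41.0, 178.0], [510.0, -41.0, 169.0]]
shoulder min/max [506. -85. 154.] [531. -45. 187.] highest [531. -63. 187.]
yaw -79.58950581778146
bar top corners [[533.0, -86.0, 209.0], [524.0, -91.0, 203.0], [511.0, -42.0, 202.0], [502.0, -47.0, 197.0]]
bar low corners [[545.0, -83.0, 187.0], [536.0, -89.0, 181.0], [523.0, -39.0, 181.0], [514.0, -44.0, 175.0]]
shoulder min/max [512. -84. 170.] [548. -43. 190.] highest [547. -59. 190.]
yaw -64.17032458320756
```

>>> jog_arm:
  deltas:
    - [[1, 0.4, 0, 0, 0.055], [1, 0.4, 0, 0, 0.055], [1, 0.35, 0, 0, 0.055], [1, 0, 0, -3, 0], [1, 0, 0, -3, 0], [1, 0, 0, -1.4, 0], [1, 0, 0, -0.5, 0], [1, 0, 0, 0, 0]]
  force: 8

```text
time_s: 15.12
tcp_pos: [0.5233, -0.0674, 0.1921]
eef_rot: [-180.0, -0.0, -79.2]
contact_force: [-0.1, 0.3, 0.5]
gripper_width: 0.0877
gripper_force: 0.0
```

No contact now. Push the bar upright with the downhill finger.

>>> jog_arm:
  deltas:
    - [[1, 0.4, 0.05, 0.2, 0], [1, 0.5, 0.05, 0.4, 0], [1, 0.5, 0, 0.4, 0], [1, 0.4, 0, 0.3, 0], [0.36, 0, 0, 0.1, 0], [0.36, 0, 0, 0.2, 0], [0.36, 0, 0, 0.1, 0], [0.36, 0, 0, 0, 0]]

```text
time_s: 16.12
tcp_pos: [0.5365, -0.0682, 0.2087]
eef_rot: [179.5, -0.1, -79.2]
contact_force: [-15.5, -2.9, 15.3]
gripper_width: 0.0628
gripper_force: 10.7
```

>>> jog_arm:
  deltas:
    - [[1, -0.8, 0, 0, 0], [1, -1, 0, 0, 0], [1, -0.2, 0, -0.5, 0], [1, 0, 0, -0.7, 0], [1, 0, 0, -0.6, 0], [1, 0, 0, 0, 0]]

```text
time_s: 16.88
tcp_pos: [0.5207, -0.0664, 0.1897]
eef_rot: [179.9, 0.0, -79.2]
contact_force: [1.1, -0.1, 0.4]
gripper_width: 0.0875
gripper_force: 0.0
```

```bash
python3 nf.py " -20,0" 18.6 10 |cut -c1-240
```

```text
mask [  151   211   117   129 10540]
18.6 0.3428 [-83.7  15.1  27.6  12.8  -0.7   0.3]
10.0 0.3438 [-85.   12.2  26.8  12.7  -1.    0.5]
184 ............................................................................ ............................................................................
190 ............................................................................ ............................................................................
196 ............................................................................ ............................................................................
202 ............................................................................ ............................................................................
208 ............................................................................ ............................................................................
214 ............................................444555.......................... ...........................................bbbbbbbbbbbb.....................
220 ...........
[... 3076 characters left out ...]
..............................cccccbbbbbbbbbbbbccccc................
340 ............................................................................ .........................................ccbbbbbbbbbbbbcc...................
346 ............................................................................ ...........................................bbbbbbbbbbbb.....................
352 ............................................................................ ...........................................bbbbbbbbbbbb.....................
358 ............................................................................ ............................................................................
```

>>> jog_arm:
  deltas:
    - [[1, 0.6, 0, 0, 0], [1, 0.6, 0, 0, 0], [1, 0.4, 0.1, 0, 0], [1, 0.4, 0.1, 0.2, 0], [1, 0.4, 0.1, 0.2, 0], [1, 0, 0, 0, 0]]

```text
time_s: 17.68
tcp_pos: [0.5443, -0.0637, 0.1947]
eef_rot: [179.9, -0.0, -79.2]
contact_force: [-4.1, -1.9, 3.3]
gripper_width: 0.088
gripper_force: 2.3
```

>>> jog_arm:
  deltas:
    - [[1, 0.3, 0.1, 0.3, 0], [1, 0.3, 0.1, 0.3, 0], [1, 0.3, 0, 0.3, 0], [1, 0.3, 0, 0.3, 0], [1, 0, 0, 0, 0]]

```text
time_s: 18.3
tcp_pos: [0.5575, -0.0612, 0.2068]
eef_rot: [-179.9, 0.0, -79.2]
contact_force: [0.1, -0.6, -0.7]
gripper_width: 0.0875
gripper_force: 0.3
```

```bash
python3 nf.py " -20,0" 18.6 |cut -c1-82
```

```text
mask [   91   196   179   151 13625]
18.6 0.3806 [-11.7  17.3  12.5  -2.9  -0.3  -0.6]
184 ............................................................................ .
190 ............................................................................ .
196 ..................................................44........................ .
202 ...............555555............................5554....................... .
208 ...........66555555555...........................555554..................... .
214 .........6665555555555...........................5555555.................... .
220 .........6655555555555...........................55555555................... .
226 .........655555555555...........................5555555555.................. .
232 ..........555555555555..........................555555555555................ .
238 ...........55555555555..........................5555555555555............... .
244 ............55555555555........................555555555555555.............. .
250 .............5555555555555....................55555555555555555............. .
256 .............
[... 776 characters left out ...]
55555555555555555555555555........ .
316 .................................555555555555555555555555555555556.......... .
322 ..................................5555555555555555555555555555555........... .
328 ....................................5555555555555555555555555555............ .
334 .......................................5555555555555555555555............... .
340 ..........................................5555555555555555.................. .
346 ...............................................555555....................... .
352 ............................................................................ .
358 ............................................................................ .
```

```bash
python3 - <<'E'
s=open('nf.py').read()
s=s.replace("    return (g!=m).sum()/m.sum()+","    return ((g!=m)&ok).sum()/m.sum()+").replace("import sys\n","import sys,os\nok=np.ones_like(m,bool)\nif os.getenv('EX'):\n    a,b_,c,d=map(int,os.getenv('EX').split(','));ok[b_:d,a:c]=False\n",1)
i=s.index("if len(sys.argv)>2:\n    g=");open('nf.py','w').write(s[:i])
E
EX=122,0,215,268 python3 nf.py " -20,0,10" 18.6 9
```

```text
mask [   91   197   180   150 13574]
18.6 0.081 [-4.7 16.8 11.2 -4.  -0.5 -0.2]
9.0 0.0814 [-5.2 15.9 11.4 -4.3 -0.6  0.2]
```

```bash
python3 wp.py -5 16.5 11.3 -4 -.5 0;python3 wp.py 0 8.8 0 0 0 0
```

```text
bar top corners [[520.0, -88.0, 200.0], [512.0, -92.0, 192.0], [504.0, -42.0, 194.0], [495.0, -46.0, 186.0]]
bar low corners [[537.0, -85.0, 182.0], [528.0, -89.0, 174.0], [520.0, -38.0, 175.0], [512.0, -42.0, 168.0]]
shoulder min/max [509. -84. 160.] [540. -43. 188.] highest [540. -60. 188.]
yaw -70.29948242352636
bar top corners [[537.0, -85.0, 200.0], [528.0, -90.0, 194.0], [516.0, -40.0, 194.0], [507.0, -46.0, 188.0]]
bar low corners [[550.0, -82.0, 179.0], [540.0, -87.0, 173.0], [528.0, -38.0, 172.0], [519.0, -43.0, 166.0]]
shoulder min/max [517. -83. 161.] [553. -42. 182.] highest [552. -58. 182.]
yaw -64.17032458320756
```

>>> jog_arm:
  deltas:
    - [[1, -1, -0.2, 0, 0], [1, -1.4, -0.3, 0, 0.08], [1, 0, 0, -0.7, 0.08], [0.7, 0, 0, -0.7, 0.08], [0.7, 0, 0, 0, 0], [0.7, 0, 0, 0, 0]]

```text
time_s: 19.15
tcp_pos: [0.5328, -0.0664, 0.1929]
eef_rot: [-180.0, -0.0, -65.5]
contact_force: [-0.2, -0.9, 0.0]
gripper_width: 0.0744
gripper_force: 0.0
```

```bash
EX=122,0,215,268 python3 nf.py " -20,0,10" 18.6 9
```

```text
mask [ 181  226   91  121 5721]
18.6 0.824 [-50.5  15.2  20.1   6.3  -0.4   0.3]
9.0 0.8235 [-57.8  15.1  11.4   0.1  -0.8   1.2]
```

>>> jog_arm:
  deltas:
    - [[0.7, 0.4, 0.1, 0, 0], [0.7, 0.4, 0.1, 0.1, 0], [0.7, 0.4, 0.1, 0.1, 0], [0.7, 0.3, 0.1, 0.1, 0], [0.7, 0.3, 0, 0.1, 0], [0.7, 0, 0, 0, 0]]

```text
time_s: 19.95
tcp_pos: [0.551, -0.0625, 0.1966]
eef_rot: [180.0, -0.0, -65.4]
contact_force: [-0.1, -0.3, -0.7]
gripper_width: 0.0746
gripper_force: 0.1
```

```bash
cat > asc.py <<'E'
from nf import *
for y in range(184,372,6): print(y,''.join('.' if not m[y,x] else '#' for x in range(64,290,3)))
E
python3 asc.py
```

```text
mask [  107   216   161   134 10172]
184 ............................................................................
190 ............................................................................
196 ............................................................................
202 ............................................................................
208 ............................................................................
214 ............................................................................
220 ................################..........................###...............
226 ................################..........................####..............
232 ...............#################..........................#####.............
238 ...............#################..........................######............
244 ...............#################..........................######............
250 ................################..........................#######...........
256 ..................##############..........................#######...........
262 ......
[... 828 characters left out ...]
..........###############################...........
328 ....................................############################............
334 ......................................#########################.............
340 ........................................####################................
346 ...........................................##############...................
352 ............................................................................
358 ............................................................................
364 ............................................................................
370 ............................................................................
```

```bash
EX=156,0,240,292 python3 nf.py " -10,0,10" 18.6 9
```

```text
mask [ 108  216  159  134 9989]
18.6 0.1192 [-4.5 15.3 13.9  3.2 -1.  -0.6]
9.0 0.1196 [-6.2 13.9 14.1  2.7 -1.   0. ]
```

```bash
python3 wp.py -5 14.6 14 3 -1 -.3
```

```text
bar top corners [[524.0, -95.0, 195.0], [516.0, -99.0, 187.0], [503.0, -50.0, 194.0], [496.0, -53.0, 186.0]]
bar low corners [[540.0, -89.0, 177.0], [532.0, -92.0, 169.0], [519.0, -43.0, 176.0], [511.0, -47.0, 168.0]]
shoulder min/max [510. -87. 157.] [542. -48. 186.] highest [540. -62. 186.]
yaw -66.05207430761261
```

>>> jog_arm:
  deltas:
    - [[0.7, 0.2, 0.2, 0, 0], [0.7, 0.2, 0.2, 0, 0], [0.7, 0.2, 0.2, 0, 0], [0.7, 0, 0, 0, 0]]

```text
time_s: 20.55
tcp_pos: [0.557, -0.0562, 0.1965]
eef_rot: [180.0, 0.0, -65.4]
contact_force: [-0.2, 0.3, -0.1]
gripper_width: 0.0745
gripper_force: 0.3
```

```bash
python3 asc.py
```

```text
mask [  114   191   149   164 12378]
184 ............................................................................
190 ............................................................................
196 ...................############...........................#####.............
202 ..................#############..........................#######............
208 .................##############.........................#########...........
214 .................##############.........................#########...........
220 ..................#############.........................#########...........
226 ...................############..........................#########..........
232 ...................############..........................#########..........
238 ....................###########..........................#########..........
244 .....................##########.........................##########..........
250 .......................########.........................##########..........
256 ........................#######.........................##########..........
262 ......
[... 828 characters left out ...]
.........################################...........
328 ..................................##############################............
334 ...................................############################.............
340 .....................................#########################..............
346 .......................................####################.................
352 ............................................##########......................
358 ............................................................................
364 ............................................................................
370 ............................................................................
```

```bash
EX=153,0,237,285 python3 nf.py " -10,0,10" 18.6 9; python3 wp.py 0 9 -2 0 0 0
```

```text
mask [  114   191   149   165 12324]
18.6 0.1197 [-1.1 12.3  2.6  3.1 -1.5 -0.3]
9.0 0.1194 [-2.9 11.2  3.   2.7 -1.3  0.1]
bar top corners [[539.0, -84.0, 201.0], [530.0, -89.0, 196.0], [517.0, -40.0, 195.0], [508.0, -45.0, 189.0]]
bar low corners [[551.0, -82.0, 179.0], [541.0, -87.0, 174.0], [529.0, -37.0, 173.0], [520.0, -42.0, 167.0]]
shoulder min/max [517. -82. 163.] [554. -42. 182.] highest [553. -58. 182.]
yaw -64.17032458320756
```

>>> jog_arm:
  deltas:
    - [[0.5, -0.4, -0.1, 0.2, 0], [0.3, -0.4, -0.1, 0.2, 0], [0.1, -0.4, -0.1, 0.2, 0], [-0.1, -0.4, -0.1, 0.2, 0], [-0.3, -0.4, -0.1, 0.05, 0], [-0.5, -0.4, -0.1, 0, 0], [-0.5, -0.4, -0.1, 0, 0], [-0.5, -0.4, -0.1, 0, 0]]
  force: 8

```text
time_s: 21.65
tcp_pos: [0.5246, -0.0644, 0.205]
eef_rot: [-180.0, 0.0, -65.4]
contact_force: [-0.9, 0.0, 0.5]
gripper_width: 0.0224
gripper_force: 0.0
```

>>> jog_arm:
  deltas:
    - [[-1, 0, 0, 0, 0], [-1, 0, 0, 0, 0], [-1, 0, 0, 0, 0]]
  force: 6

```text
time_s: 22.02
tcp_pos: [0.5249, -0.0644, 0.2051]
eef_rot: [180.0, -0.0, -65.4]
contact_force: [-0.7, -0.4, 0.8]
gripper_width: 0.0149
gripper_force: 5.5
```

```bash
python3 asc.py
```

```text
mask [  116   198   145   158 13059]
184 ............................................................................
190 ............................................................................
196 ............................................................................
202 ...................######...................................................
208 ..................#######...........................####.....##.............
214 ..................#######.........................###############...........
220 ..................#######.........................################..........
226 ...................######.........................################..........
232 ...................######.........................################..........
238 ....................#####.........................################..........
244 .....................####.........................################..........
250 ......................#####......................#################..........
256 ......................###########..............##################...........
262 ......
[... 828 characters left out ...]
.........################################...........
328 ..................................##############################............
334 ...................................############################.............
340 .....................................#########################..............
346 .......................................#####################................
352 ...........................................############.....................
358 ............................................................................
364 ............................................................................
370 ............................................................................
```

>>> jog_arm:
  deltas:
    - [[-1, 0.02, 0, -0.04, -0.1], [-1, 0.02, 0, -0.04, -0.1], [-1, 0.02, 0, -0.04, -0.1], [-1, 0.02, 0.02, -0.04, -0.1], [-1, 0, 0, 0, 0]]

```text
time_s: 22.7
tcp_pos: [0.5253, -0.0644, 0.2038]
eef_rot: [180.0, -0.0, -88.4]
contact_force: [-4.2, 0.6, 5.2]
gripper_width: 0.0148
gripper_force: 6.2
```

```bash
python3 asc.py
```

```text
mask [  139   209   126   149 12422]
184 ............................................................................
190 ............................................................................
196 ............................................................................
202 ............................................................................
208 ............................................................................
214 ..............................................######........................
220 .............................................############...................
226 .............................................################...............
232 .............................................#################..............
238 .............................................##################.............
244 .............................................###################............
250 ...........................................#####################............
256 ..........................######........#########################...........
262 ......
[... 828 characters left out ...]
........##################################..........
328 .................................################################...........
334 ..................................##############################............
340 ....................................###########################.............
346 ......................................#######################...............
352 .........................................################...................
358 ............................................................................
364 ............................................................................
370 ............................................................................
```

>>> jog_arm:
  deltas:
    - [[-1, 0, 0, 0, -0.12], [-1, 0, 0, 0, -0.12], [-1, 0, 0, -0.02, -0.12], [-1, 0, 0, -0.04, -0.12], [-1, 0, 0, 0, 0]]

```text
time_s: 23.38
tcp_pos: [0.5252, -0.0645, 0.2033]
eef_rot: [180.0, -0.1, -115.9]
contact_force: [-3.0, -1.3, 5.7]
gripper_width: 0.0141
gripper_force: 5.8
```

>>> jog_arm:
  deltas:
    - [[-1, 0, 0, -0.04, -0.13], [-1, 0, 0, -0.04, -0.13], [-1, 0.02, 0, -0.04, -0.13], [-1, 0, 0, -0.04, -0.13], [-1, 0, 0, 0, 0]]

```text
time_s: 24.0
tcp_pos: [0.5259, -0.0643, 0.2014]
eef_rot: [-180.0, -0.0, -145.6]
contact_force: [-1.8, -0.9, 2.8]
gripper_width: 0.0123
gripper_force: 5.9
```

```bash
python3 asc.py|tail -28; python3 pred.py >/dev/null; python3 -c "
from pred import *
box(.0088,-86);box(.003,-86)"
```

```text
208 ...................................##############...........................
214 ....................................#############...........................
220 ...................................#############............................
226 ...................................#############............................
232 ...................................#############............................
238 ..................................##############............................
244 .................................################...........................
250 .............................#################################..............
256 ............................####################################............
262 ...........................#####################################............
268 ...........................#####################################............
274 ...........................######################################...........
280 ...........................######################################...........
286 ............................###############
[... 667 characters left out ...]
###...........
340 .....................................###########################............
346 ......................................########################..............
352 ........................................###################.................
358 ...............................................######.......................
364 ............................................................................
370 ............................................................................
0 [163. 259.] [274. 357.]
0.045 [139. 196.] [254. 296.]
bar end [[179. 270.]]
bar end [[188. 146.]]
0 [166. 267.] [277. 365.]
0.045 [143. 204.] [257. 304.]
bar end [[182. 279.]]
bar end [[191. 155.]]
```

>>> jog_arm:
  deltas:
    - [[-1, 0, 0, -0.04, -0.12], [-1, 0, 0, -0.04, -0.12], [-1, 0.02, 0, -0.04, -0.12], [-1, 0, 0, -0.04, -0.12], [-1, 0, 0, -0.04, -0.12], [-1, 0, 0, 0, 0]]

```text
time_s: 24.8
tcp_pos: [0.5264, -0.0638, 0.1993]
eef_rot: [180.0, 0.0, -179.8]
contact_force: [-0.4, 2.1, 1.8]
gripper_width: 0.0125
gripper_force: 6.3
```

>>> jog_arm:
  deltas:
    - [[-1, 0, 0, 0, -0.05], [-1, 0, 0, 0, -0.05], [-1, 0, 0, 0, -0.04], [-1, 0, 0, 0, 0]]

```text
time_s: 25.3
tcp_pos: [0.5261, -0.0639, 0.1993]
eef_rot: [180.0, 0.0, 172.2]
contact_force: [-1.3, 3.2, 2.7]
gripper_width: 0.0133
gripper_force: 6.6
```

>>> jog_arm:
  deltas:
    - [[-0.2, 0, 0, 0, 0], [-0.2, 0, 0, 0, 0], [-0.2, 0, 0, 0, 0], [-0.2, 0, 0, 3, 0], [-0.2, 0, 0, 5, 0], [-0.2, 0, 0, 4, 0], [-0.2, 0, 0, 0, 0]]

```text
time_s: 26.18
tcp_pos: [0.5275, -0.0643, 0.3228]
eef_rot: [179.9, 0.4, 172.0]
contact_force: [-0.9, 1.1, -0.8]
gripper_width: 0.0353
gripper_force: 0.0
```

```bash
python3 nf.py " -130,-115,-100" 5 0; python3 look.py p6; python3 - <<'E'
import cv2;a=cv2.imread('pics/p6.png')[:,:400];cv2.imwrite('pics/p6s.png',cv2.resize(a,(500,600)))
E
```

```text
mask [  135   176   129   186 15362]
5.0 0.144 [-106.1    6.1   11.3    6.4   -2.4   -0.5]
0.0 0.1438 [-106.3    6.    11.2    6.1   -2.1   -0.5]
scene 258 161
top 249 163
```

View pics/p6s.png

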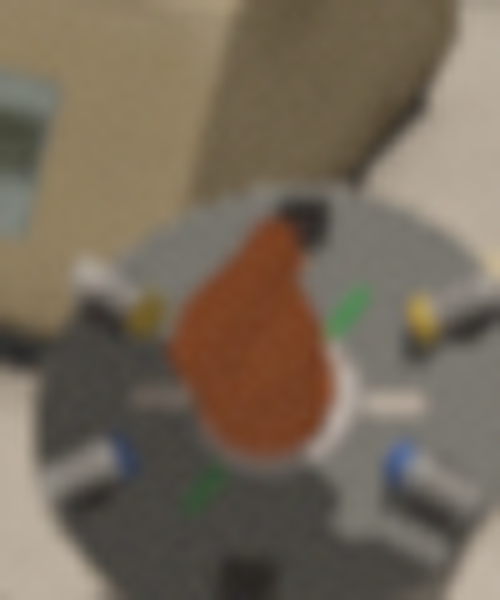

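```bash
python3 wp.py -106 4 11 6 -2 -.5; python3 wp.py -120 .8 0 0 0 0;  python3 nf.py " -120" 0.8; python3 - <<'E'
from nf import *
from scipy.optimize import minimize
for t in(-100,-106,-110,-115,-120,-125):
  b=min((minimize(lambda q:cost([t,*q]),[z,9,5,-1,0],method='Nelder-Mead',options=dict(maxiter=400)) for z in(1.,5.)),key=lambda f:f.fun);print(t,round(b.fun,4),b.x.round(1))
E
```

```text
bar top corners [[500.0, -83.0, 167.0], [497.0, -72.0, 169.0], [539.0, -76.0, 198.0], [535.0, -65.0, 200.0]]
bar low corners [[515.0, -76.0, 148.0], [511.0, -65.0, 149.0], [553.0, -69.0, 179.0], [550.0, -57.0, 181.0]]
shoulder min/max [516. -86. 150.] [549. -47. 177.] highest [547. -59. 177.]
yaw -169.5517904504743
bar top corners [[504.0, -69.0, 174.0], [504.0, -57.0, 176.0], [548.0, -72.0, 198.0], [548.0, -60.0, 200.0]]
bar low corners [[516.0, -66.0, 153.0], [516.0, -54.0, 154.0], [560.0, -69.0, 177.0], [560.0, -57.0, 178.0]]
shoulder min/max [521. -82. 154.] [556. -41. 175.] highest [556. -57. 175.]
yaw 175.46338110716877
mask [  136   177   127   185 15317]
0.8 0.1468 [-104.5    5.7   11.8    6.5   -2.3   -0.2]
mask [  136   177   128   186 15385]
-100 0.1648 [ 4.5 10.9  5.3 -1.2 -0. ]
-106 0.154 [ 4.8 10.5  4.7 -1.1 -0. ]
-110 0.1551 [ 4.9 10.   4.  -1.1  0. ]
-115 0.1597 [ 5.3  9.3  4.1 -1.1 -0. ]
-120 0.1638 [ 5.3  8.2  3.5 -1.3 -0. ]
-125 0.1829 [ 5.4  8.2  2.8 -1.4 -0. ]
```

>>> jog_arm:
  deltas:
    - [[0, -0.1, -0.3, -3, 0.14], [0, -0.1, 0, -4, 0.14], [0, 0, 0, -4, 0], [0, 0, 0, -1.5, 0], [-1, 0, 0, -0.1, 0], [-1, 0, 0, 0, 0], [-1, 0, 0, 0, 0], [-1, 0, 0, 0, 0]]
  force: 10

```text
time_s: 27.42
tcp_pos: [0.525, -0.0667, 0.1946]
eef_rot: [180.0, 0.2, -172.0]
contact_force: [-0.4, 3.4, 4.1]
gripper_width: 0.0129
gripper_force: 10.0
```

>>> jog_arm:
  deltas:
    - [[-1, 0, 0.2, 0, 0], [-1, 0, 0.1, 0, 0], [-1, 0, 0, -0.05, -0.06], [-1, 0, 0, -0.05, -0.06], [-1, 0, 0, 0, -0.06], [-1, 0, 0, 0, 0]]

```text
time_s: 28.18
tcp_pos: [0.5241, -0.0637, 0.1932]
eef_rot: [180.0, 0.0, 177.7]
contact_force: [-4.0, 5.5, 10.4]
gripper_width: 0.013
gripper_force: 11.0
```

```bash
python3 -c "
from plant import r;print(r.get_state()['moment'])"
```

```text
[1.90679913 1.44907966 0.22351524]
```

>>> jog_arm:
  deltas:
    - [[-1, 0.1, 0, 0, -0.05], [-1, 0.1, 0, 0, -0.05], [-1, 0, 0, 0, 0]]

```text
time_s: 28.55
tcp_pos: [0.5252, -0.0639, 0.1931]
eef_rot: [180.0, -0.1, 172.0]
contact_force: [-8.6, 4.2, 12.4]
gripper_width: 0.0149
gripper_force: 11.5
```

```bash
python3 -c "
from plant import r;print(r.get_state()['moment'])"; python3 asc.py | tail -30
```

```text
[1.92742838 2.61046407 0.24710765]
196 ............................................................................
202 ............................................................................
208 ............................................................................
214 ............................................................................
220 ............................................................................
226 ...................................####.....................................
232 ..................................#####.....................................
238 ................................#######.....................................
244 ...............................########.....................................
250 ..............................#########.....................................
256 .............................##########.....................................
262 ............................###########.....................................
268 ...........................############......................###............
274 ........
[... 664 characters left out ...]
.........##################################.........
328 ..................................################################..........
334 ...................................##############################...........
340 ....................................############################............
346 ......................................#########################.............
352 .......................................#######################..............
358 ...........................................###############..................
364 ...................................................#........................
370 ............................................................................
```

>>> jog_arm:
  deltas:
    - [[-0.2, 0, 0, 0, 0], [-0.2, 0, 0, 0, 0], [-0.2, 0, 0, 0, 0], [-0.2, 0, 0, 4, 0], [-0.2, 0, 0, 5, 0], [-0.2, 0, 0, 4, 0], [-0.2, 0, 0, 0, 0]]

```text
time_s: 29.48
tcp_pos: [0.5275, -0.0643, 0.3256]
eef_rot: [179.9, 0.3, 172.0]
contact_force: [0.1, -0.0, -1.5]
gripper_width: 0.0352
gripper_force: 0.0
```

```bash
cat > sweep.py <<'E'
from nf import *
from scipy.optimize import minimize
for t in(-100,-106,-110,-115,-120,-125,-130):
  b=min((minimize(lambda q:cost([t,*q]),[z,9,5,-1,0],method='Nelder-Mead',options=dict(maxiter=400)) for z in(1.,5.)),key=lambda f:f.fun);print(t,round(b.fun,4),b.x.round(1))
E
python3 sweep.py; python3 asc.py|tail -32
```

```text
mask [  147   172   117   192 15323]
-100 0.1434 [ 3.3  9.2  7.  -1.   0. ]
-106 0.1351 [ 3.6  9.6  6.4 -1.2  0. ]
-110 0.1401 [ 3.7  8.3  5.8 -1.3 -0. ]
-115 0.1622 [ 4.9  8.5  5.3 -1.1 -0. ]
-120 0.1744 [ 4.2  6.7  4.8 -1.4  0. ]
-125 0.1954 [ 4.7  6.5  4.2 -1.5  0. ]
-130 0.221 [ 4.7  5.6  3.2 -1.5  0. ]
184 .................................................###########................
190 ...............................................#############................
196 ..............................................##############................
202 .............................................###############................
208 ...........................................#################................
214 ..........................................##################................
220 ........................................###################.................
226 .....................................######################.................
232 ..................................##########################................
238 ................................##########################
[... 1100 characters left out ...]
........##################################..........
328 .................................#################################..........
334 ..................................###############################...........
340 ...................................#############################............
346 ....................................##########################..............
352 .......................................######################...............
358 ..........................................##############....................
364 ............................................................................
370 ............................................................................
```

```bash
python3 - <<'E'
from pred import *
ax=np.cross([0,0,1],R[:,2]);ax/=np.linalg.norm(ax);print('lean axis in shaft frame',(R.T@ax).round(2))
for lean in(0,5,8,11):
    Q=cv2.Rodrigues(ax*np.radians(lean))[0]
    for t in(-100,-106,-113,-120,-127):
        P=[o+Q@R@([e*np.cos(np.radians(t)),e*np.sin(np.radians(t)),.06]) for e in(.025,-.025)]
        d=proj('scene',P);d=d[1]-d[0];print(lean,t,np.degrees(np.arctan2(-d[1],d[0])).round(1),end=' | ')
    print()
E
```

```text
lean axis in shaft frame [ 0.97 -0.25 -0.  ]
0 -100 70.6 | 0 -106 64.4 | 0 -113 57.4 | 0 -120 50.7 | 0 -127 44.3 | 
5 -100 72.4 | 5 -106 66.4 | 5 -113 59.6 | 5 -120 53.0 | 5 -127 46.5 | 
8 -100 73.4 | 8 -106 67.5 | 8 -113 60.8 | 8 -120 54.2 | 8 -127 47.7 | 
11 -100 74.4 | 11 -106 68.6 | 11 -113 61.9 | 11 -120 55.4 | 11 -127 48.9 |
```

```bash
cat > s2.py <<'E'
from nf import *
A=np.array([.97,-.25])
for t in(-95,-100,-105,-110,-115,-120,-125,-130):
  b=min((minimize(lambda q:cost([t,q[0],*(A*q[1]),q[2],q[3]])-.0002*q[1]**2,[z,l,0,0],method='Nelder-Mead',options=dict(maxiter=400,initial_simplex=[[z,l,0,0],[z+3,l,0,0],[z,l+4,0,0],[z,l,1,0],[z,l,0,1]])) for z in(1.,5.) for l in(3,9)),key=lambda f:f.fun);print(t,round(b.fun,4),b.x.round(1))
E
python3 s2.py
python3 - <<'E'
import cv2
a=cv2.imread('pics/last.png')
for y in range(18,42): print(y,' '.join('%3d'%v for v in a[y,14:36,2]))
E
```

```text
mask [  147   173   117   190 15351]
-95 0.299 [-4.9  3.6 -0.   0.5]
-100 0.2719 [-3.5  4.5  0.6  0.6]
-105 0.2482 [-5.2  1.8 -0.   0.7]
-110 0.2485 [-4.   3.6  0.1  0.5]
-115 0.2523 [-3.2  4.2 -0.   0.8]
-120 0.2577 [-3.3  4.9 -0.2  0.9]
-125 0.2621 [-1.9  6.5  0.1  0.9]
-130 0.2688 [ 0.6  6.  -0.4  0.4]
18 145 144 145 145 136 118 109 108 110 110 112 120 122 119 114 110 107 106 106 108 104  92
19 145 145 147 144 133 117 109 108 113 114 115 125 127 119 105  97  98  99 107 121 121 114
20 146 144 145 143 130 122 114 116 122 119 120 121 118 104  80  69  64  65  82 112 122 120
21 146 145 145 137 128 125 121 119 121 121 119 119 117 106  86  68  55  50  69 109 118 121
22 143 138 135 129 122 121 121 119 120 119 119 120 119 116 110  95  69  52  72 109 122 119
23 136 128 122 120 120 119 119 120 119 119 118 120 122 123 122 111  81  60  81 109 119 120
24 126 121 118 118 119 119 119 120 119 119 118 121 122 124 120 113  88  77  96 116 121 121
25 120 117 118 118 118 118 119 120 118 118 120 121 123 122 119 114 103 101 112 120 119 119
26 118 118 119 118 118 120 120 121 119 120 123 121 121 121 116 11
[... 690 characters left out ...]
122 122 119 115 116 118 120 123 122 121 122 120 128 142 131 123
35  71  66  69  83 105 118 121 119 118 116 116 120 123 124 123 121 122 117 133 157 146 127
36  71  69  70  78  96 112 115 117 116 117 119 121 122 122 124 122 118 117 128 157 161 142
37  72  73  72  76  90 109 116 115 116 119 121 123 124 124 124 121 117 116 123 154 175 158
38  88  90  89  91  96 108 115 116 116 119 121 120 121 120 121 119 117 117 122 148 177 165
39  99  99 100 103 103 106 111 114 116 117 118 120 117 116 116 118 117 118 122 150 177 167
40  93  94  94  98  97  98 107 115 116 117 117 118 116 115 116 116 117 116 126 154 176 163
41  75  76  76  76  77  92 110 116 116 117 118 116 117 115 116 115 115 116 128 162 171 150
```

```bash
python3 - <<'E'
from pred import *
for t,tx,ty in((-106,9.6,6.4),(-110,8.3,5.8),(-115,8.5,5.3),(-120,6.7,4.8),(-125,6.5,4.2)):
    Q=cv2.Rodrigues(np.radians([tx,ty,0.]))[0]
    P=[o+R@Q@([e*np.cos(np.radians(t)),e*np.sin(np.radians(t)),.05]) for e in(.025,-.025)]
    d=proj('scene',P);d=d[1]-d[0];print(t,np.degrees(np.arctan2(-d[1],d[0])).round(1))
E
```

```text
-106 66.9
-110 62.5
-115 57.7
-120 52.2
-125 47.5
```

>>> jog_arm:
  deltas:
    - [[0, 0, -0.2, -4, 0.1], [0, 0, 0, -4, 0], [0, 0, 0, -3.5, 0], [0, 0, 0, -1.3, 0], [-1, 0, 0, 0, 0], [-1, 0, 0.1, 0, 0], [-1, 0, 0.1, 0, 0], [-1, 0, 0, 0, 0]]
  force: 8

```text
time_s: 30.62
tcp_pos: [0.5265, -0.0639, 0.1951]
eef_rot: [180.0, 0.1, 177.7]
contact_force: [-0.1, 0.7, 1.1]
gripper_width: 0.0136
gripper_force: 7.7
```

>>> jog_arm:
  deltas:
    - [[-1, 0, 0, 0, -0.03], [-1, 0, 0, 0, -0.03], [-1, 0, 0, 0, 0]]

```text
time_s: 31.0
tcp_pos: [0.5263, -0.0639, 0.1946]
eef_rot: [180.0, 0.0, 174.2]
contact_force: [-1.6, 4.3, 6.2]
gripper_width: 0.014
gripper_force: 8.5
```

>>> jog_arm:
  deltas:
    - [[-1, 0, 0, 0, -0.04], [-1, 0, 0, 0, -0.04], [-1, 0, 0, 0, 0]]

```text
time_s: 31.38
tcp_pos: [0.5262, -0.0637, 0.1947]
eef_rot: [180.0, 0.0, 169.7]
contact_force: [-2.9, 5.7, 6.2]
gripper_width: 0.0143
gripper_force: 9.5
```

>>> jog_arm:
  deltas:
    - [[-1, 0, 0, 0, -0.04], [-1, 0, 0, 0, -0.04], [-1, 0, 0, 0, 0]]

```text
time_s: 31.75
tcp_pos: [0.5259, -0.0636, 0.1947]
eef_rot: [180.0, -0.0, 165.1]
contact_force: [-3.9, 6.4, 7.3]
gripper_width: 0.0156
gripper_force: 10.3
```

>>> jog_arm:
  deltas:
    - [[-0.4, 0, 0, 0, 0], [-0.2, 0, 0, 0, 0], [-0.1, 0, 0, 0, 0], [-0.1, 0, 0, 3, 0], [-0.1, 0, 0, 4, 0], [-0.1, 0, 0, 4, 0], [-0.1, 0, 0, 0, 0]]

```text
time_s: 32.62
tcp_pos: [0.5275, -0.0644, 0.3075]
eef_rot: [179.9, 0.3, 165.1]
contact_force: [0.6, 0.4, -0.9]
gripper_width: 0.0396
gripper_force: 0.0
```

```bash
python3 sweep.py; python3 - <<'E'
import cv2
a=cv2.imread('pics/last.png')
for y in range(18,42): print(y,' '.join('%3d'%v for v in a[y,14:36,2]))
E
```

```text
mask [  135   175   127   188 15735]
-100 0.1593 [ 4.7 10.1  8.1 -2.2 -0. ]
-106 0.1393 [ 4.7 10.8  6.4 -2.4 -0. ]
-110 0.1562 [ 4.9  9.5  4.6 -1.1 -0. ]
-115 0.1565 [ 5.3  8.9  4.  -1.2  0. ]
-120 0.1584 [ 5.5  7.8  4.1 -1.2  0. ]
-125 0.1695 [ 5.5  7.5  3.4 -1.3  0. ]
-130 0.1906 [ 5.5  7.6  2.4 -1.3  0. ]
18 144 145 144 145 137 118 108 108 109 110 112 121 123 118 117 111 106 105 107 109 101  91
19 145 145 146 143 133 116 109 111 115 114 118 125 128 119 106 100  99  95 107 118 122 114
20 145 144 146 143 131 121 115 116 120 119 120 122 121 105  81  65  65  65  82 114 121 120
21 144 144 143 138 129 124 120 120 121 122 119 120 121 108  79  60  52  48  69 107 119 119
22 144 139 136 129 122 120 120 120 120 119 119 119 120 121 104  75  57  52  71 109 122 122
23 137 127 122 121 120 120 120 119 121 118 119 120 122 124 118 102  70  54  78 110 122 121
24 128 120 118 119 118 118 120 119 120 119 120 122 122 124 122 112  89  76  95 114 120 121
25 119 120 119 119 119 120 119 120 118 120 122 124 120 121 119 114 109 104 112 120 121 122
26 117 119 119 119 119 118 118 117 119 121 124 124 121 119 116
[... 693 characters left out ...]
122 119 117 116 118 120 121 123 122 123 123 121 133 145 133 121
35  70  72  86 109 120 121 118 118 118 118 121 123 123 123 124 123 120 119 141 168 151 126
36  70  69  78  99 113 117 117 117 116 120 123 123 124 122 123 121 118 118 139 169 167 143
37  72  74  75  89 107 115 116 117 118 123 122 123 123 122 121 118 113 117 131 163 177 157
38  89  88  90  94 106 114 117 116 120 121 122 122 120 118 119 116 115 116 125 155 179 164
39  98  99 100 104 107 112 116 117 119 119 119 121 120 115 116 118 117 116 123 154 179 166
40  93  94  95  97 100 105 114 118 117 117 117 117 116 113 117 117 118 116 128 161 179 165
41  77  76  77  76  81  94 110 113 117 116 116 117 117 117 117 118 116 114 134 171 175 151
```

>>> jog_arm:
  deltas:
    - [[0, -0.1, -0.2, -4, 0.08], [0, 0, 0, -4, 0.06], [0, 0, 0, -3, 0], [-1, 0, 0, -0.2, 0], [-1, 0, 0, 0, 0], [-1, 0, 0.1, 0, 0], [-1, 0, 0.1, 0, 0], [-1, 0, 0, 0, 0]]
  force: 8

```text
time_s: 33.67
tcp_pos: [0.5258, -0.0638, 0.1933]
eef_rot: [180.0, 0.1, 173.1]
contact_force: [1.0, 3.0, 4.1]
gripper_width: 0.0147
gripper_force: 7.7
```

>>> jog_arm:
  deltas:
    - [[-1, 0.1, 0.02, -0.2, 0], [-1, 0.1, 0.02, -0.2, 0], [-1, 0, 0, 0, -0.04], [-1, 0, 0, 0, -0.04], [-1, 0, 0, 0, 0]]

```text
time_s: 34.3
tcp_pos: [0.5273, -0.063, 0.1899]
eef_rot: [179.9, 0.1, 168.5]
contact_force: [-5.1, 6.7, 12.1]
gripper_width: 0.0158
gripper_force: 10.1
```

```bash
python3 asc.py | tail -22
```

```text
244 ..............................#########.....................................
250 .............................##########.....................................
256 ............................###########.....................................
262 ...........................############.....................................
268 ..........................#############.....................................
274 ........................###############......................###............
280 ........................#################.................#######...........
286 .........................####################.........###########...........
292 ..........................########################################..........
298 ...........................#######################################..........
304 .............................######################################.........
310 ..............................#####################################.........
316 ................................##################################..........
322 ................................##################################..........
328 .................................################################...........
334 ..................................##############################............
340 ...................................#############################............
346 .....................................#########################..............
352 .......................................#####################................
358 ..........................................#############.....................
364 ............................................................................
370 ............................................................................
```

```bash
EX=176,0,270,295 python3 nf.py " -130,-120,-110,-100" 1 5; python3 - <<'E'
from pred import *
for t in(-95,-105,-115,-120,-125): print(t);box(.0008,t)
E
```

```text
mask [ 136  218  127  145 9448]
1.0 0.0818 [-130.4    6.     7.5    7.9   -1.1   -0.4]
5.0 0.0815 [-131.     5.7    7.8    8.    -1.3   -0.2]
-95
0 [167. 270.] [278. 368.]
0.045 [144. 207.] [258. 307.]
bar end [[172. 282.]]
bar end [[203. 159.]]
-105
0 [167. 270.] [278. 368.]
0.045 [144. 207.] [258. 307.]
bar end [[160. 279.]]
bar end [[214. 161.]]
-115
0 [167. 270.] [278. 368.]
0.045 [144. 207.] [258. 307.]
bar end [[149. 275.]]
bar end [[225. 164.]]
-120
0 [167. 270.] [278. 368.]
0.045 [144. 207.] [258. 307.]
bar end [[144. 273.]]
bar end [[230. 167.]]
-125
0 [167. 270.] [278. 368.]
0.045 [144. 207.] [258. 307.]
bar end [[139. 270.]]
bar end [[235. 170.]]
```

>>> jog_arm:
  deltas:
    - [[-1, 0, 0, 0.1, 0.03], [-0.6, 0, 0, 0, 0], [-0.4, 0, 0, 0, 0], [-0.1, 0, 0, 0, 0], [-0.1, 0, 0, 3, 0], [-0.1, 0, 0, 5, 0], [-0.1, 0, 0, 5, 0], [-0.1, 0, 0, 0, 0]]

```text
time_s: 35.4
tcp_pos: [0.5287, -0.0641, 0.3233]
eef_rot: [179.9, 0.4, 170.2]
contact_force: [0.4, -0.5, -0.6]
gripper_width: 0.0392
gripper_force: 0.0
```

```bash
python3 - <<'E'
from nf import *
# soft comparison: grabcut-free, use saturation mask; report edges vs predicted
s=cv2.resize(cv2.cvtColor(im,cv2.COLOR_BGR2HSV)[...,1],None,fx=8,fy=8,interpolation=cv2.INTER_CUBIC)
mm=(s>95).astype(np.uint8);n_,l_,st_,_=cv2.connectedComponentsWithStats(mm);kk=l_[290,210];print('sat mask',st_[kk])
m[:]=(l_==kk)
for t in(-100,-105,-110,-115,-120,-125,-130):
  b=min((minimize(lambda q:cost([t,*q]),[z,6,4,-1,0],method='Nelder-Mead',options=dict(maxiter=400)) for z in(1.,5.)),key=lambda f:f.fun);print(t,round(b.fun,4),b.x.round(1))
E
```

```text
mask [  137   175   125   188 15499]
sat mask [  133   172   133   196 17481]
-100 0.1408 [ 0.2  5.6  5.2 -3.1 -0. ]
-105 0.1124 [ 1.4  5.2  6.3 -3.1 -0. ]
-110 0.1021 [ 0.5  4.9  3.6 -2.5 -0. ]
-115 0.1078 [ 1.2  5.5  2.  -1.3  0. ]
-120 0.0821 [ 1.1  4.1  3.2 -2.5 -0. ]
-125 0.1008 [ 0.7  3.2  2.9 -3.  -0. ]
-130 0.1212 [ 1.4  2.9  2.7 -2.8 -0. ]
```

```bash
python3 -c "
from plant import r;print(r.close_job())"
```

```text
the job is handed in; nothing more can be done
None
```

The largest orange nut is on the shaft, released and handed in; a final camera fit puts it home, with its bar at the green marks (about 120° clockwise of the white marks) and about 1 mm off the seat, though it leans about 5° in its play and tipped about 20° on the land mid-job, and I pressed it with about 20 N once while righting it.

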